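# Clear the spent core from the paper-roll dispenser

## Task

The baking-paper roll in the dispenser is used up. Leaving the empty core in its cradle for now, lift the sprung tear bar by its lip past the point where it stays up by itself, and let go of it; then take the cardboard core out and lay it flat on the bottom of the open carton, with the tear bar left standing open for a new roll. Do not disturb the mug, the spice jar or the tea box.

Things in the scene. Friction and masses are not known exactly. Their poses are not given: they have to be found in the camera images.
- dispenser: Steel paper-roll dispenser, fixed, 195 (x) x 218 (y) x 122 mm. Origin on the worktop below the middle of the cradle; x runs from its front (-65 mm) to its back (+130), y along the roll, z up. 4 mm side cheeks at y = +-85, 81 mm high, rising from x = 22 to 122 mm at the hinge (x = 90); base top z = 11. The core lies on 18 mm wheels near the cheeks (y = +-56 to 68, tops z = 53), open in the middle.
- cradle (a point): Where the middle of the core's axis lies when it rests in the cradle: dispenser frame (0, 0, 70 mm); axes as the dispenser's.
- tear_bar (a joint): Angle of the tear bar (rad): about 0 when shut on the core, grows as it is lifted up and back, 2.1 at its open stop. Springs press it shut (about 4 N at the lip) up to the hold-open point at about 1.2 rad; beyond that they swing it to the open stop and keep it there.
- bar_hinge (a point): Middle of the tear bar's hinge line (along the dispenser's y), at dispenser frame (90, 0, 104 mm), axes as the dispenser's; a 10 mm shaft runs there. Two flat arms reach forward from it outside the cheeks (y = +-93 to 98; spring struts to +-109) to a steel blade plate 196 mm wide, 4 mm thick, that lies on top of the core, 75 to 121 mm from the hinge.
- lip (a point): Middle of the lower front edge of the lifting lip, on the tear bar: black plastic, 76 mm wide, 8 mm thick with an 11 mm rolled edge, sticking out 49 mm before the blade plate. 170 mm from the hinge; with the bar shut at dispenser frame (-80, 0, 97 mm), free below it down to the base and back to the core's front (x = -23). Its x runs along the bar to the hinge, z out of the bar's upper face.
- core: Empty cardboard core, a tube 150 mm long, 46 mm outer diameter, 60 g. Origin at the middle of its axis; its y axis is the tube's axis. It starts lying in the cradle along the dispenser's y, pressed down by the blade plate.
- carton: Open brown carton, fixed, 208 (its x) by 142 (its y) by 80 mm high, flaps bent down outside (13 mm more all round); walls and floor 4 mm (inside 200 by 134 mm, so the core lies flat only along its x or somewhat askew). Origin under the middle of its floor, z up.
- mug_1: Light mug with a leaf pattern, 82 mm wide, 94 mm high, handle on its -y side; origin under its middle. Bystander.
- box_1: Tea box, 71 x 126 x 76 mm, at the back of the worktop; origin under its middle. Bystander.
- spice_jar_4: Spice jar with a black cap, 41 mm across, 105 mm high, at the back of the worktop; origin under its middle. Bystander.

How it is judged:
On the way:
1. the tear bar stands open by itself, let go, with the core still lying in the cradle (value of joint tear_bar above 1.7 rad and contact force between each of the arm, the fingers and dispenser below 0.2 N and distance between core and cradle below 0.02 m), for 0.3 s.
At the end, for the whole second after the job is handed in: The core lies at rest flat on the carton's floor (its middle inside the carton and at most 10 mm above its resting height, its axis within 10 degrees of level), and the tear bar still stands open (beyond 1.7 rad) (value of joint tear_bar above 1.7 rad and x of core in the frame of carton between -0.08 and 0.08 m and y of core in the frame of carton between -0.06 and 0.06 m and z of core in the frame of carton below 0.037 m and angle between core's own y axis and vertical above 1.4 rad and linear speed of core below 0.03 m/s); the robot touches nothing.
It fails at once if the mug is moved more than 30 mm (distance of mug_1 from where it was at the start of the episode above 0.03 m).
It fails at once if the spice jar is moved more than 30 mm (distance of spice_jar_4 from where it was at the start of the episode above 0.03 m).
It fails at once if the tea box is moved more than 30 mm (distance of box_1 from where it was at the start of the episode above 0.03 m).
It also fails if it takes over 53 s, if anything falls off the work surface, if the arm or the gripper's body presses on something with over 40 N, if the wrist force passes 120 N, or if a joint passes its speed limit or range.

## Robot

A 6-joint arm with a two-finger parallel gripper is mounted at the origin on a cart in front of the work surface, level with it; the furniture and walls round the work are solid. World frame = base frame: x ahead of the robot, y to its left, z up, the work surface at z = 0. Lengths are in m, angles in rad, forces in N, time in s.
With the tool pointing down it reaches from about 0.325 to 0.775 m from the base axis. Payload 5.5 kg.
Tool frame: the origin (TCP) lies between the finger pads; the fingertips stand 14 mm ahead of it and the grasp point (between the pads) lies 5 mm behind it; z points along the fingers, y is the line along which they close (so a half turn about z gives the same grasp; the last joint's range is limited). The gripper opens to 85 mm and grips with 20 to 120 N. Pads are 22 mm wide; open, the fingers measure 114 mm over their backs; the gripper's body (76 mm by 85 mm) begins 54 mm behind the grasp point. The pads swing forward as they close: fully open they stand 13 mm farther back than shut.
Start: joints at [-1.281, 0.091, 1.231, -0, 1.82, -0.057], TCP at [0.204, -0.564, 0.245] pointing down, gripper open.
Joint ranges: [-2.87, 2.87], [-0.86, 2.18], [0.17, 2.46], [-1.51, 4.65], [0.06, 2.69], [-2.65, 2.65]. Speed limits (rad/s): [2.57, 2.57, 3.01, 3.14, 3.14, 3.14].

## Interface

Orientations are given as a unit quaternion [x, y, z, w].
In Python, from cell import sense, get_image, job_done gives the robot as it stands. The module is installed in compiled form; this text tells all that it offers.
- The arm moves only by the tool send_rows, never from a script. Its argument "motion" is a list of rows, each a list of 7 numbers: the shift along the tool's x, y, z in m, then the turn, a rotation vector about the tool's x, y, z in rad, then the closure, from 0 (fully open) to 1 (shut). A call has exactly 10 rows; each row shifts and turns the commanded pose from where the row before left it, along the tool's axes as they then stand; what a row does not reach is not made up. A row lasts 1/10 s, in which the tool goes at most 50 mm and 8.59 degrees, less where a joint would pass 70% of its speed; a pose out of reach is approached as far as the arm can. A call with a gripper value outside its range is refused whole. The fingers move at their own pace and stop on an object; "grip_force" is the grip in N (left out, the last holds). Time passes only in rows, so rows that do not move let the fingers close, or fill a call up. It gives the time, the measured TCP pose, the force, the opening and the grip force at its end, in the units of the state.
- sense(): the state, without advancing time (a new reading comes with each control period).
- get_image(name): name is "scene" or "side" or "wrist"; returns a dict with "color" (420x560x3 uint8, red, green, blue), "fovy" (degrees; the focal length in pixels is half the picture's height over the tangent of half this angle, whatever the lens; pixels are square), "cx", "cy" (the principal point, pixels), "k1" (the pictures are not rectified: a ray, as slopes to the right and down, at radius r is drawn at 1 + k1 r^2 times it, then the intrinsics apply), "cam_to_world" (4x4, takes a point from camera to world coordinates). Camera axes: x right, y up, looking along -z (the intrinsics and any distortion apply to the point x, -y, -z); pixel columns grow to the right and rows downward; lengths in m; the calibration is good to about 2 mm. A picture is of the moment at which its call begins. There is no depth.
- job_done(): hands the job in; it is judged then, once.
The state is a dict: "time": time; "joints": joint angles; "qd": joint speeds; "joint_efforts": joint torques, N m; "tcp_pos": TCP position; "eef_rot": TCP orientation; "ft_force": force on the tool from outside, world axes, zero at the start; "moment": the same for the moment, N m; "width": finger opening in m; "grip_force": force on a finger pad.
Only numpy, scipy, OpenCV 4.12 (cv2) and the standard library are available. Lean on these libraries where they do the work, as an engineer would, in place of code of your own. Each camera call takes 0.05 s, during which the arm holds its last target. There are 200 camera calls.

## Working session

There is one attempt and no reset: what is moved stays moved. The work goes in short steps, Python scripts to look and compute and a tool call to move; the robot and the scene stay as the last step left them, time stands still between calls to the robot, and variables do not carry over. Pictures are saved under pics/ and viewed, at most 11 in all, crops included, and the job is handed in when it is done.

Besides the shell and the picture viewer there is one more tool, called after "Emit:" by a JSON object that holds its "api" and its "payload", one argument or row to a line. send_rows: Moves the arm, as the interface text tells. Its arguments: {"type":"object","properties":{"motion":{"type":"array","items":{"type":"array","items":{"type":"number"}}},"grip_force":{"type":"number"}},"required":["motion"]}

```bash
mkdir -p pics; cat > h.py <<'E'
import numpy as np, cv2
from cell import sense, get_image, job_done
from scipy.spatial.transform import Rotation as R
def K(im):
    h=im["color"].shape[0]; f=h/2/np.tan(np.radians(im["fovy"])/2)
    return f,im["cx"],im["cy"],im["k1"],np.array(im["cam_to_world"])
def ray(im,u,v):
    f,cx,cy,k,T=K(im); d=np.array([(u-cx)/f,(v-cy)/f]); s=d.copy()
    for _ in range(30): s=d/(1+k*(s@s))
    w=T[:3,:3]@np.array([s[0],-s[1],-1]); return T[:3,3],w/np.linalg.norm(w)
def onz(im,u,v,z):
    o,d=ray(im,u,v); return o+d*(z-o[2])/d[2]
def proj(im,p):
    f,cx,cy,k,T=K(im); q=T[:3,:3].T@(np.array(p)-T[:3,3]); s=np.array([q[0],-q[1]])/-q[2]
    s=s*(1+k*(s@s)); return s*f+[cx,cy]
def tri(a,b):
    (o1,d1),(o2,d2)=a,b; A=np.stack([d1,-d2],1); t=np.linalg.lstsq(A,o2-o1,rcond=None)[0]
    p,q=o1+d1*t[0],o2+d2*t[1]; return (p+q)/2,np.linalg.norm(p-q)
E
cat > snap.py <<'E'
from h import *; import sys,pickle
ims={n:get_image(n) for n in sys.argv[2:]}
pickle.dump(ims,open(f"pics/{sys.argv[1]}.pkl","wb"))
for n,i in ims.items(): cv2.imwrite(f"pics/{sys.argv[1]}_{n}.png",cv2.cvtColor(i["color"],cv2.COLOR_RGB2BGR))
E
python3 snap.py a scene side wrist; python3 -c "
from h import *
print(sense())
import pickle
for n,i in pickle.load(open('pics/a.pkl','rb')).items(): print(n,i['fovy'],i['k1'],np.round(i['cam_to_world'],3))"
```

```text
{'time': 0.15, 'joints': array([-1.28067191e+00,  9.17291878e-02,  1.23158371e+00, -2.87936388e-05,
        1.81981687e+00, -5.66909948e-02]), 'qd': array([-0.00057546, -0.00111729, -0.00483033,  0.00025531,  0.00244086,
       -0.00065258]), 'joint_efforts': array([ 2.06301906e-03, -4.59372318e+01, -4.18526423e+01, -3.94334916e-05,
        9.53176757e-03, -1.77514869e-05]), 'tcp_pos': array([ 0.20388392, -0.56409816,  0.24439913]), 'eef_rot': array([ 9.85002841e-01,  1.72536406e-01, -1.03360313e-04, -7.61701876e-04]), 'ft_force': array([-0.81825692,  0.15791593,  0.2661739 ]), 'moment': array([-0.00406255, -0.05928164, -0.02783451]), 'grip_force': 0.0, 'width': 0.08520670991868572}
scene 42.26119885420163 -0.12299202114888938 [[ 0.478  0.394 -0.785 -0.464]
 [-0.878  0.221 -0.424 -0.511]
 [ 0.007  0.892  0.452  0.68 ]
 [ 0.     0.     0.     1.   ]]
side 49.24128382388414 -0.13999085845839063 [[-0.91   0.246 -0.332  0.127]
 [-0.413 -0.576  0.705  0.971]
 [-0.018  0.779  0.626  0.91 ]
 [ 0.     0.     0.     1.   ]]
wrist 60.82568248827664 -0.026455175918008254 [[ 0.341  0.898  0.279  0.275]
 [-0.94   0.326  0.099 -0.538]
 [-0.002 -0.296  0.955  0.373]
 [ 0.     0.     0.     1.   ]]
```

View pics/a_scene.png

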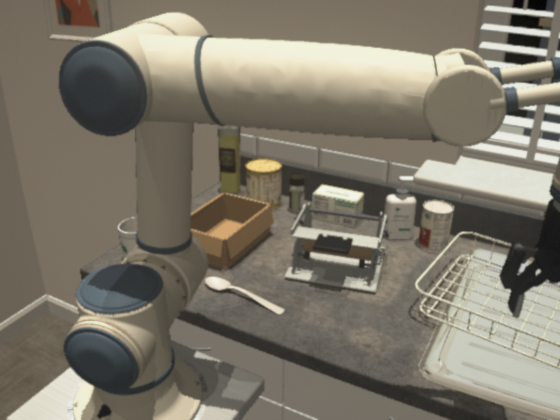

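View pics/a_side.png

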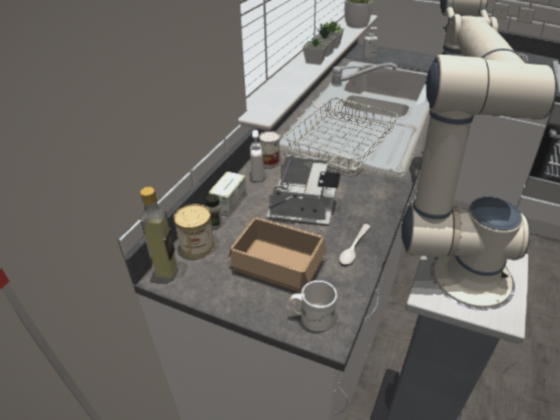

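The scene view shows the dispenser at about (338,245), with the black lip at (333,243), and the carton at (230,228). The side view shows the dispenser at about (305,190), the carton at (278,253) and the mug at (318,305). I'll enlarge both regions.

```bash
python3 - <<'E'
import cv2,numpy as np
a=cv2.imread('pics/a_scene.png')[180:300,180:400]; b=cv2.imread('pics/a_side.png')[150:295,220:360]
a=cv2.resize(a,None,fx=3.6,fy=3.6,interpolation=2)[:,:400*2]; 
c=cv2.resize(b,None,fx=4.1,fy=4.1,interpolation=2)
cv2.imwrite('pics/c1.png',a[:, :792]); cv2.imwrite('pics/c2.png',c)
E
```

```text
(no output)
```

View pics/c1.png

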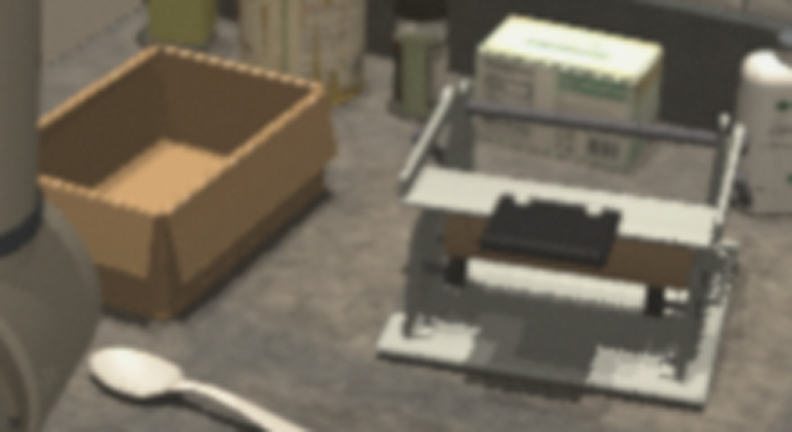

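View pics/c2.png

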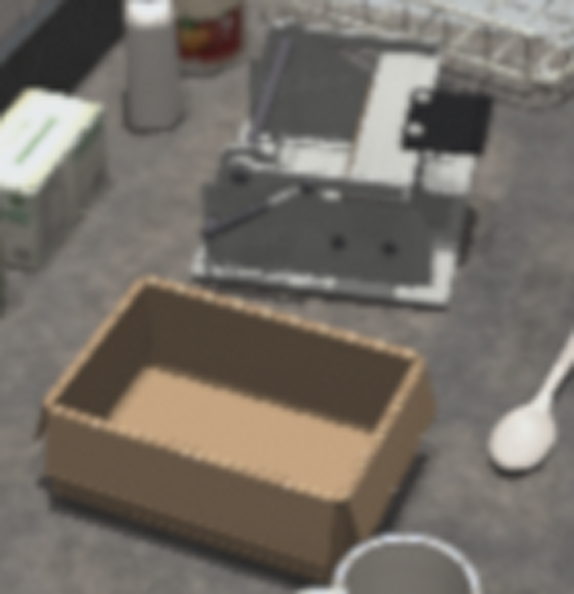

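The scene crop gives the lip's front edge from (483,250) to (605,262) and the base front corners at (380,352) and (705,403). The side crop gives the carton rim corners at (148,280), (425,355), (340,500) and (45,405). In it the lip's corners are near (490,97) and (486,155), and the base's near corners are (445,303) and (193,280).

```bash
python3 - <<'E'
from h import *; import pickle
I=pickle.load(open('pics/a.pkl','rb')); sc,sd=I['scene'],I['side']
S=lambda x,y:(180+x/3.6,180+y/3.6); D=lambda x,y:(220+x/4.1,150+y/4.1)
r=lambda n,p:print(n,np.round(p,4))
print('lip'); 
for p in [(483,250),(605,262)]: r('sc',onz(sc,*S(*p),.1))
for p in [(491,97),(486,155)]: r('sd',onz(sd,*D(*p),.1))
print(tri(ray(sc,*S(483,250)),ray(sd,*D(486,155))),tri(ray(sc,*S(605,262)),ray(sd,*D(491,97))))
print('base')
for p in [(378,354),(705,405)]: r('sc',onz(sc,*S(*p),.0))
for p in [(445,303),(193,280)]: r('sd',onz(sd,*D(*p),.0))
print('carton')
for p in [(148,280),(425,355),(340,500),(45,405)]: r('sd',onz(sd,*D(*p),.08))
for p in [(155,48),(328,90),(163,212)]: r('sc',onz(sc,*S(*p),.08))
print('mug',onz(sd,319,287,.094)); r('box',onz(sc,*S(570,45),.076)); r('jar',onz(sc,*S(420,15),.1))
r('axis',R.from_quat(sense()['eef_rot']).as_matrix())
E
```

```text
lip
sc [ 0.433  -0.1185  0.1   ]
sc [ 0.4548 -0.1857  0.1   ]
sd [ 0.4515 -0.181   0.1   ]
sd [ 0.4312 -0.108   0.1   ]
(array([ 0.43477419, -0.11622841,  0.09617699]), np.float64(0.004848237662279767)) (array([ 0.45351783, -0.18518118,  0.0988286 ]), np.float64(0.0036352153431696453))
base
sc [ 0.441  -0.0472  0.    ]
sc [ 0.4871 -0.2449  0.    ]
sd [ 0.4375 -0.0515  0.    ]
sd [ 0.6213 -0.0018 -0.    ]
carton
sd [0.6065 0.096  0.08  ]
sd [0.4048 0.0931 0.08  ]
sd [0.4073 0.2361 0.08  ]
sd [0.6115 0.2341 0.08  ]
sc [0.6085 0.2257 0.08  ]
sc [0.6093 0.0819 0.08  ]
sc [0.4089 0.0876 0.08  ]
mug [0.34956429 0.278653   0.094     ]
box [ 0.7705 -0.0335  0.076 ]
jar [0.7159 0.064  0.1   ]
axis [[ 9.405e-01  3.399e-01 -5.000e-04]
 [ 3.399e-01 -9.405e-01  1.500e-03]
 [ 1.000e-04 -1.500e-03 -1.000e+00]]
```

```bash
cat > plan.py <<'E'
from h import *
O=np.array([.523,-.130,0]); YAW=np.radians(14.5)
f=np.array([np.cos(YAW),np.sin(YAW),0]); up=np.array([0,0,1.])
l=np.cross(up,f)
def disp(x,z,y=0): return O+f*x+l*y+up*z
def rot(phi,h=f):
    z=np.cos(phi)*h-np.sin(phi)*up; y=np.sin(phi)*h+np.cos(phi)*up
    return R.from_matrix(np.stack([np.cross(y,z),y,z],1))
def rows(targets,start=None):
    """targets: (pos,R,n rows,closure) -> prints rounded rows, integrates the rounded ones"""
    if start is None: s=sense(); p,r=s['tcp_pos'],R.from_quat(s['eef_rot'])
    else: p,r=start
    out=[]
    for P,Q,n,c in targets:
        for k in range(n,0,-1):
            dp=r.inv().apply((P-p)/k); dr=(r.inv()*Q).as_rotvec()/k
            dp,dr=np.round(dp,3),np.round(dr,2)
            if np.linalg.norm(dp)>.05 or np.linalg.norm(dr)>.15: print('LIMIT',len(out),np.linalg.norm(dp),np.linalg.norm(dr))
            p=p+r.apply(dp); r=r*R.from_rotvec(dr); out.append([float(v) for v in (*dp,*dr,c)])
    for i in range(0,len(out),10): print(out[i:i+10])
    return p,r
def lift(th,phi,off=0.,s=.016):
    t=th-.04; E=np.array([.09-.17*np.cos(t),.104+.17*np.sin(t)])
    n=np.array([np.sin(phi),np.cos(phi)]); d=np.array([np.cos(phi),-np.sin(phi)])
    A=E-(.0145+off)*n+s*d; return disp(*A),rot(phi)
E
python3 - <<'E'
from plan import *
q=rot(np.radians(45)); 
p,_=lift(0,np.pi/4,.008)
print(p,disp(-.14,.075))
rows([(disp(-.14,.23)+[-.03,-.1,0],q,12,1.0),(disp(-.14,p[2]),q,8,1.0)])
E
```

```text
[ 0.44123004 -0.15114715  0.0699782 ] [ 0.38745933 -0.1650532   0.075     ]
[[0.021, -0.019, 0.001, -0.05, 0.05, -0.12, 1.0], [0.023, -0.017, 0.001, -0.05, 0.05, -0.12, 1.0], [0.024, -0.014, 0.002, -0.05, 0.05, -0.12, 1.0], [0.026, -0.011, 0.003, -0.05, 0.05, -0.12, 1.0], [0.027, -0.008, 0.003, -0.05, 0.05, -0.12, 1.0], [0.027, -0.005, 0.004, -0.05, 0.04, -0.11, 1.0], [0.027, -0.002, 0.005, -0.05, 0.05, -0.12, 1.0], [0.027, 0.001, 0.007, -0.06, 0.04, -0.12, 1.0], [0.027, 0.004, 0.008, -0.05, 0.05, -0.11, 1.0], [0.025, 0.006, 0.009, -0.06, 0.04, -0.12, 1.0]]
[[0.024, 0.008, 0.011, -0.05, 0.05, -0.11, 1.0], [0.023, 0.011, 0.013, -0.06, 0.04, -0.12, 1.0], [0.011, -0.009, 0.019, 0.0, -0.0, 0.0, 1.0], [0.011, -0.009, 0.019, 0.0, -0.0, 0.0, 1.0], [0.011, -0.009, 0.019, 0.0, -0.0, 0.0, 1.0], [0.011, -0.01, 0.019, 0.0, -0.0, 0.0, 1.0], [0.011, -0.009, 0.019, 0.0, -0.0, 0.0, 1.0], [0.012, -0.01, 0.019, 0.0, -0.0, 0.0, 1.0], [0.011, -0.009, 0.018, 0.0, -0.0, 0.0, 1.0], [0.012, -0.01, 0.019, 0.0, -0.0, 0.0, 1.0]]
```

Emit:
{"api": "send_rows", "payload": {
  "motion": [
    [0.021, -0.019, 0.001, -0.05, 0.05, -0.12, 1.0],
    [0.023, -0.017, 0.001, -0.05, 0.05, -0.12, 1.0],
    [0.024, -0.014, 0.002, -0.05, 0.05, -0.12, 1.0],
    [0.026, -0.011, 0.003, -0.05, 0.05, -0.12, 1.0],
    [0.027, -0.008, 0.003, -0.05, 0.05, -0.12, 1.0],
    [0.027, -0.005, 0.004, -0.05, 0.04, -0.11, 1.0],
    [0.027, -0.002, 0.005, -0.05, 0.05, -0.12, 1.0],
    [0.027, 0.001, 0.007, -0.06, 0.04, -0.12, 1.0],
    [0.027, 0.004, 0.008, -0.05, 0.05, -0.11, 1.0],
    [0.025, 0.006, 0.009, -0.06, 0.04, -0.12, 1.0]
  ]
}}

```text
time: 1.15
tcp_pos: [0.3325, -0.3141, 0.2334]
eef_rot: [0.667, 0.668, 0.261, 0.202]
ft_force: [0.0, 0.3, -0.1]
width: 0.0002
grip_force: 0.0
```

```bash
python3 - <<'E'
from plan import *
s=sense();print(s['tcp_pos'],s['joints'],R.from_quat(s['eef_rot']).as_matrix()[:,2])
q=rot(np.radians(45)); 
p,_=lift(0,np.pi/4,.008)
rows([(disp(-.14,.2)+[-.03,-.05,0],q,5,1.0),(disp(-.14,p[2]),q,8,1.0)])
E
```

```text
[ 0.33253252 -0.3141012   0.23342002] [-1.298067   -0.57837077  1.94278268  0.66723944  1.64343552 -1.20384942] [ 0.61848775  0.08004114 -0.78170731]
[[0.019, -0.001, 0.01, -0.02, 0.02, -0.04, 1.0], [0.019, -0.0, 0.01, -0.02, 0.02, -0.04, 1.0], [0.019, 0.0, 0.011, -0.02, 0.02, -0.05, 1.0], [0.018, 0.001, 0.011, -0.02, 0.01, -0.04, 1.0], [0.018, 0.002, 0.011, -0.03, 0.02, -0.05, 1.0], [0.005, -0.008, 0.015, 0.0, -0.0, 0.0, 1.0], [0.005, -0.008, 0.015, 0.0, -0.0, 0.0, 1.0], [0.005, -0.008, 0.015, 0.0, -0.0, 0.0, 1.0], [0.005, -0.008, 0.015, 0.0, -0.0, 0.0, 1.0], [0.005, -0.008, 0.015, 0.0, -0.0, 0.0, 1.0]]
[[0.005, -0.008, 0.015, 0.0, -0.0, 0.0, 1.0], [0.006, -0.007, 0.016, 0.0, -0.0, 0.0, 1.0], [0.005, -0.008, 0.015, 0.0, -0.0, 0.0, 1.0]]
```

Emit:
{"api": "send_rows", "payload": {
  "motion": [
    [0.019, -0.001, 0.01, -0.02, 0.02, -0.04, 1.0],
    [0.019, 0.0, 0.01, -0.02, 0.02, -0.04, 1.0],
    [0.019, 0.0, 0.011, -0.02, 0.02, -0.05, 1.0],
    [0.018, 0.001, 0.011, -0.02, 0.01, -0.04, 1.0],
    [0.018, 0.002, 0.011, -0.03, 0.02, -0.05, 1.0],
    [0.005, -0.008, 0.015, 0.0, 0.0, 0.0, 1.0],
    [0.005, -0.008, 0.015, 0.0, 0.0, 0.0, 1.0],
    [0.005, -0.008, 0.015, 0.0, 0.0, 0.0, 1.0],
    [0.005, -0.008, 0.015, 0.0, 0.0, 0.0, 1.0],
    [0.005, -0.008, 0.015, 0.0, 0.0, 0.0, 1.0]
  ]
}}

```text
time: 2.15
tcp_pos: [0.3752, -0.1856, 0.1179]
eef_rot: [0.567, 0.729, 0.303, 0.235]
ft_force: [-0.0, 0.0, -0.7]
width: -0.0003
grip_force: 0.0
```

```bash
python3 snap.py b side wrist; python3 - <<'E'
from plan import *
s=sense();print(s['tcp_pos'],s['joints'],R.from_quat(s['eef_rot']).as_matrix()[:,2])
import cv2
a=cv2.imread('pics/b_side.png')[120:260,240:400]; b=cv2.imread('pics/b_wrist.png')
cv2.imwrite('pics/b2.png',np.hstack([cv2.resize(a,(400,350)),cv2.resize(b,(400,300))[:, :] if 0 else cv2.copyMakeBorder(cv2.resize(b,(400,300)),0,50,0,0,0)]))
q=rot(np.radians(45)); 
p,_=lift(0,np.pi/4,.008)
rows([(disp(-.12,p[2]),q,4,1.0),(p,q,6,1.)])
E
```

```text
[ 0.37477471 -0.18448796  0.11611135] [-1.13335686 -0.84952432  2.34787933  0.77240776  1.49475561 -1.3826861 ] [ 0.6843178   0.17931857 -0.70679134]
[[0.004, -0.002, 0.015, 0.0, -0.0, -0.0, 1.0], [0.004, -0.001, 0.015, 0.0, -0.0, -0.0, 1.0], [0.004, -0.002, 0.014, 0.0, -0.0, -0.0, 1.0], [0.003, -0.001, 0.015, 0.0, -0.0, -0.01, 1.0], [0.0, 0.004, 0.004, 0.0, -0.0, 0.0, 1.0], [0.0, 0.004, 0.004, 0.0, -0.0, 0.0, 1.0], [0.0, 0.004, 0.004, 0.0, -0.0, 0.0, 1.0], [0.0, 0.004, 0.004, 0.0, -0.0, 0.0, 1.0], [0.0, 0.004, 0.005, 0.0, -0.0, 0.0, 1.0], [0.0, 0.005, 0.004, 0.0, -0.0, 0.0, 1.0]]
```

View pics/b2.png

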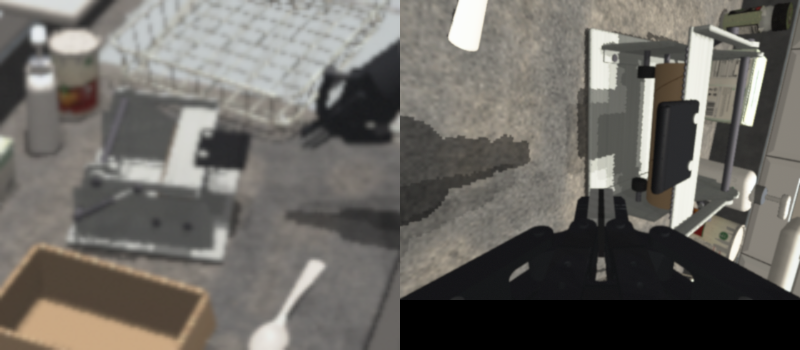

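The wrist view shows the closed fingers at (600,215) pointing at the dispenser, with the lip at (677,145); everything is as expected. Joint 2 is close to its limit, so I'll steepen the tool to 55° and enter from closer.

```bash
python3 - <<'E'
from plan import *
ph=np.radians(55); q=rot(ph)
p,_=lift(0,ph,.008,.022); print(p)
st=rows([(disp(-.125,.115),q,5,1.0),(disp(-.117,p[2]),q,5,1.0)])
E
```

```text
[ 0.44005273 -0.15145162  0.066275  ]
[[0.003, 0.004, 0.005, 0.03, -0.0, -0.0, 1.0], [0.003, 0.005, 0.005, 0.04, -0.0, -0.0, 1.0], [0.003, 0.005, 0.004, 0.03, -0.0, -0.0, 1.0], [0.003, 0.005, 0.004, 0.04, -0.0, -0.0, 1.0], [0.004, 0.004, 0.004, 0.03, -0.0, -0.01, 1.0], [-0.0, -0.004, 0.009, 0.0, -0.0, 0.0, 1.0], [-0.0, -0.004, 0.009, 0.0, -0.0, 0.0, 1.0], [-0.0, -0.004, 0.009, 0.0, -0.0, 0.0, 1.0], [-0.0, -0.005, 0.009, 0.0, -0.0, 0.0, 1.0], [-0.0, -0.004, 0.008, 0.0, -0.0, 0.0, 1.0]]
```

Emit:
{"api": "send_rows", "payload": {
  "motion": [
    [0.003, 0.004, 0.005, 0.03, 0, 0, 1.0],
    [0.003, 0.005, 0.005, 0.04, 0, 0, 1.0],
    [0.003, 0.005, 0.004, 0.03, 0, 0, 1.0],
    [0.003, 0.005, 0.004, 0.04, 0, 0, 1.0],
    [0.004, 0.004, 0.004, 0.03, 0, -0.01, 1.0],
    [0, -0.004, 0.009, 0.0, 0, 0.0, 1.0],
    [0, -0.004, 0.009, 0.0, 0, 0.0, 1.0],
    [0, -0.004, 0.009, 0.0, 0, 0.0, 1.0],
    [0, -0.005, 0.009, 0.0, 0, 0.0, 1.0],
    [0, -0.004, 0.008, 0.0, 0, 0.0, 1.0]
  ]
}}

```text
time: 3.25
tcp_pos: [0.4098, -0.1607, 0.0679]
eef_rot: [0.582, 0.755, 0.24, 0.186]
ft_force: [-0.2, 0.3, -0.1]
width: 0.0002
grip_force: 0.0
```

```bash
python3 - <<'E'
from plan import *
s=sense();print(s['tcp_pos'],s['joints'],R.from_quat(s['eef_rot']).as_matrix()[:,2])
ph=np.radians(55); q=rot(ph)
p,_=lift(0,ph,.008,.022); print(p)
st=rows([(p,q,10,1.0)])
E
```

```text
[ 0.40983556 -0.16070205  0.06787497] [-0.85263956 -0.74525503  2.31561928  0.56475395  1.30851613 -1.18619022] [ 0.56007925  0.14461106 -0.81571985]
[ 0.44005273 -0.15145162  0.066275  ]
[[0.0, 0.002, 0.002, 0.0, 0.0, 0.0, 1.0], [0.0, 0.003, 0.002, 0.0, 0.0, 0.0, 1.0], [0.0, 0.002, 0.002, 0.0, 0.0, 0.0, 1.0], [0.0, 0.003, 0.002, 0.0, 0.0, 0.0, 1.0], [0.0, 0.002, 0.002, 0.0, 0.0, 0.0, 1.0], [0.0, 0.003, 0.002, 0.0, 0.0, 0.0, 1.0], [0.0, 0.002, 0.002, 0.0, 0.0, 0.0, 1.0], [0.0, 0.003, 0.002, 0.0, 0.0, 0.0, 1.0], [0.001, 0.002, 0.002, 0.0, 0.0, 0.0, 1.0], [0.0, 0.003, 0.002, 0.01, 0.0, 0.0, 1.0]]
```

Emit:
{"api": "send_rows", "payload": {
  "motion": [
    [0.0, 0.004, 0.003, 0.0, 0.0, 0.0, 1.0],
    [0.0, 0.004, 0.003, 0.0, 0.0, 0.0, 1.0],
    [0.0, 0.004, 0.003, 0.0, 0.0, 0.0, 1.0],
    [0.0, 0.004, 0.003, 0.0, 0.0, 0.0, 1.0],
    [0.0, 0.003, 0.003, 0.0, 0.0, 0.0, 1.0],
    [0.0, 0.003, 0.002, 0.0, 0.0, 0.0, 1.0],
    [0.0, 0.003, 0.003, 0.0, 0.0, 0.0, 1.0],
    [0, 0, 0, 0, 0, 0, 1.0],
    [0, 0, 0, 0, 0, 0, 1.0],
    [0, 0, 0, 0, 0, 0, 1.0]
  ]
}}

```text
time: 4.25
tcp_pos: [0.4409, -0.1527, 0.0678]
eef_rot: [0.581, 0.755, 0.239, 0.187]
ft_force: [-7.1, -0.2, 3.0]
width: -0.0001
grip_force: 3.9
```

```bash
python3 snap.py d scene side wrist; python3 - <<'E'
from plan import *
s=sense();print(s['tcp_pos'],s['joints'],s['ft_force'])
a=cv2.imread('pics/d_scene.png')[200:300,280:400]; b=cv2.imread('pics/d_wrist.png'); c=cv2.imread('pics/d_side.png')[150:250,270:390]
cv2.imwrite('pics/d2.png',np.vstack([np.hstack([cv2.resize(a,(400,300)),cv2.resize(c,(400,300))]),cv2.copyMakeBorder(cv2.resize(b,(400,300)),0,0,0,400,0)]))
ths=np.linspace(0,1.45,20)
P=[lift(t,np.radians(55+25*t/1.45),-.003*min(1,t/.1) if t else .0,.022)+(1,1.0) for t in ths]
st=rows(P)
E
```

```text
[ 0.44094222 -0.152678    0.06784327] [-0.76303026 -0.66672235  2.27106893  0.54748651  1.23200245 -1.12697562] [-6.45527133 -0.70248674  3.47805861]
[[0.001, 0.007, 0.001, 0.01, 0.0, 0.01, 1.0], [0.0, 0.009, -0.011, 0.02, 0.0, -0.0, 1.0], [0.0, 0.008, -0.01, 0.02, 0.0, -0.0, 1.0], [0.0, 0.008, -0.011, 0.02, 0.0, -0.0, 1.0], [0.0, 0.009, -0.009, 0.03, 0.0, -0.0, 1.0], [0.001, 0.009, -0.009, 0.02, 0.0, -0.0, 1.0], [-0.0, 0.009, -0.009, 0.02, 0.0, -0.0, 1.0], [-0.0, 0.01, -0.008, 0.03, 0.0, -0.0, 1.0], [-0.0, 0.01, -0.007, 0.02, 0.0, -0.0, 1.0], [-0.0, 0.011, -0.007, 0.02, 0.0, -0.0, 1.0]]
[[-0.0, 0.011, -0.006, 0.03, -0.0, -0.0, 1.0], [-0.0, 0.011, -0.006, 0.02, -0.0, -0.0, 1.0], [-0.0, 0.012, -0.005, 0.02, -0.0, -0.0, 1.0], [-0.0, 0.011, -0.004, 0.02, -0.0, -0.0, 1.0], [-0.0, 0.012, -0.004, 0.03, -0.0, -0.0, 1.0], [-0.0, 0.013, -0.003, 0.02, -0.0, -0.0, 1.0], [-0.0, 0.012, -0.003, 0.02, -0.0, -0.0, 1.0], [0.0, 0.012, -0.001, 0.03, -0.0, -0.0, 1.0], [0.0, 0.013, -0.001, 0.02, -0.0, -0.0, 1.0], [0.0, 0.012, -0.001, 0.02, -0.0, -0.0, 1.0]]
```

View pics/d2.png

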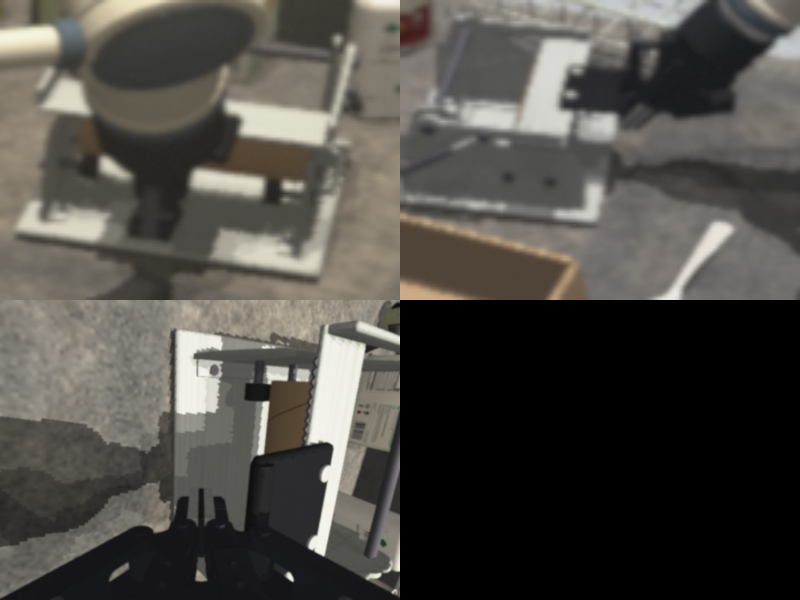

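The bottom-left wrist view shows the fingertip at about (222,500), in front of and below the lip's lower edge at (250,540). The wider knuckle touches the lip's front. I'll back off slightly so that contact comes nearer to the tip, then lift along the arc.

```bash
python3 - <<'E'
from plan import *
ph=np.radians(55); q=rot(ph)
s=sense(); p=s['tcp_pos']; r=R.from_quat(s['eef_rot'])
a=p+r.apply([0,-.008,0]); b=a+r.apply([0,0,-.015])
P=[(a,q,2,1.0),(b,q,3,1.0)]
ths=np.linspace(0,1.5,25)
P+=[lift(t,np.radians(55+25*t/1.45),.001-.003*min(1,t/.1),.007)+(1,1.0) for t in ths]
for x in P: print(np.round(x[0],3),end=' ')
st=rows(P)
E
```

```text
[ 0.435 -0.154  0.063] [ 0.426 -0.157  0.075] [ 0.437 -0.152  0.083] [ 0.438 -0.152  0.094] [ 0.44  -0.152  0.106] [ 0.441 -0.151  0.116] [ 0.442 -0.151  0.127] [ 0.444 -0.15   0.137] [ 0.447 -0.15   0.148] [ 0.451 -0.149  0.158] [ 0.455 -0.148  0.168] [ 0.459 -0.146  0.177] [ 0.465 -0.145  0.186] [ 0.47  -0.144  0.195] [ 0.477 -0.142  0.204] [ 0.483 -0.14   0.212] [ 0.491 -0.138  0.219] [ 0.498 -0.136  0.226] [ 0.506 -0.134  0.233] [ 0.515 -0.132  0.239] [ 0.523 -0.13   0.244] [ 0.533 -0.128  0.249] [ 0.542 -0.125  0.253] [ 0.551 -0.123  0.257] [ 0.561 -0.12   0.26 ] [ 0.571 -0.118  0.262] [ 0.581 -0.115  0.264] [[0.0, -0.004, -0.0, 0.0, 0.0, 0.0, 1.0], [0.0, -0.004, -0.0, 0.01, 0.0, 0.01, 1.0], [-0.0, -0.0, -0.005, -0.0, 0.0, -0.0, 1.0], [-0.0, -0.0, -0.005, -0.0, 0.0, -0.0, 1.0], [-0.0, -0.0, -0.005, -0.0, 0.0, -0.0, 1.0], [0.002, 0.014, 0.001, -0.0, 0.0, -0.0, 1.0], [-0.0, 0.007, -0.009, 0.01, 0.0, -0.0, 1.0], [-0.0, 0.008, -0.009, 0.02, 0.0, -0.0, 1.0], [-0.0, 0.006, -0.008, 0.02, 0.0, -0.0, 1.0], [-0.0, 0.007, -0.008, 0.02, 0.0, -0.0, 1.0]]
[[-0.0, 0.008, -0.008, 0.02, 0.0, -0.
[... 156 characters left out ...]
, -0.006, 0.01, 0.0, -0.0, 1.0], [-0.0, 0.009, -0.006, 0.02, 0.0, -0.0, 1.0], [-0.0, 0.009, -0.006, 0.02, 0.0, -0.0, 1.0], [-0.0, 0.009, -0.005, 0.02, -0.0, -0.0, 1.0], [-0.0, 0.01, -0.005, 0.02, -0.0, -0.0, 1.0], [-0.0, 0.009, -0.004, 0.02, -0.0, -0.0, 1.0]]
[[-0.0, 0.01, -0.004, 0.02, -0.0, -0.0, 1.0], [0.0, 0.01, -0.004, 0.02, -0.0, -0.0, 1.0], [0.0, 0.01, -0.003, 0.02, -0.0, -0.0, 1.0], [0.0, 0.01, -0.002, 0.01, -0.0, -0.0, 1.0], [0.0, 0.011, -0.002, 0.02, -0.0, -0.0, 1.0], [0.0, 0.01, -0.002, 0.02, -0.0, -0.0, 1.0], [0.0, 0.011, -0.001, 0.02, -0.0, -0.0, 1.0], [0.0, 0.01, -0.001, 0.02, -0.0, -0.0, 1.0], [0.0, 0.01, -0.0, 0.02, -0.0, -0.0, 1.0], [0.0, 0.011, -0.0, 0.02, -0.0, -0.0, 1.0]]
```

Emit:
{"api": "send_rows", "payload": {
  "motion": [
    [0.0, -0.004, 0, 0.0, 0.0, 0.0, 1.0],
    [0.0, -0.004, 0, 0.01, 0.0, 0.01, 1.0],
    [0, 0, -0.005, 0, 0.0, 0, 1.0],
    [0, 0, -0.005, 0, 0.0, 0, 1.0],
    [0, 0, -0.005, 0, 0.0, 0, 1.0],
    [0.001, 0.007, 0, 0, 0.0, 0, 1.0],
    [0.001, 0.007, 0, 0, 0.0, 0, 1.0],
    [0, 0.007, -0.009, 0.01, 0.0, 0, 1.0],
    [0, 0.008, -0.009, 0.02, 0.0, 0, 1.0],
    [0, 0.006, -0.008, 0.02, 0.0, 0, 1.0]
  ]
}}

```text
time: 5.4
tcp_pos: [0.438, -0.1515, 0.1145]
eef_rot: [0.591, 0.759, 0.215, 0.165]
ft_force: [-9.1, -4.5, -4.0]
width: -0.0003
grip_force: 5.6
```

```bash
python3 snap.py e side wrist; python3 - <<'E'
from plan import *
s=sense();print(s['tcp_pos'],s['joints'],s['ft_force'],np.degrees(np.arcsin(R.from_quat(s['eef_rot']).as_matrix()[2,2])))
b=cv2.imread('pics/e_wrist.png'); c=cv2.imread('pics/e_side.png')[150:250,270:390]
cv2.imwrite('pics/e2.png',np.hstack([cv2.resize(b,(400,300)),cv2.resize(c,(400,300))]))
E
```

```text
[ 0.4384435  -0.15151911  0.1161609 ] [-0.71951291 -0.66833715  2.16443646  0.45946051  1.33826854 -1.00629167] [-14.89435711  -4.67333664  -1.3811809 ] -58.489114159704464
```

View pics/e2.png

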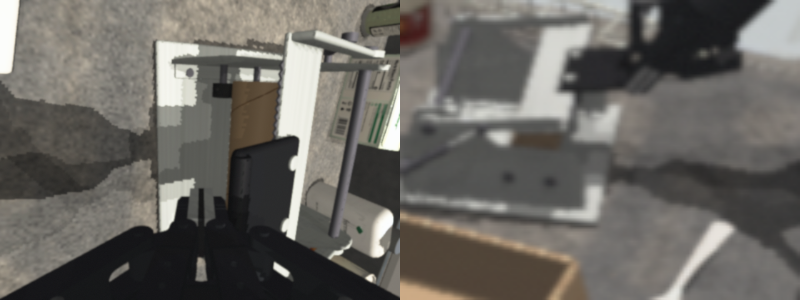

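The side crop shows the bar lifting: its near end has risen clear of the core, with the lip at (590,70). The horizontal force is about 15 N, so I'll carry on along the arc with slightly less forward push.

Emit:
{"api": "send_rows", "payload": {
  "motion": [
    [0, 0.005, -0.009, 0.02, 0.0, 0, 1.0],
    [0, 0.005, -0.009, 0.02, 0.0, 0, 1.0],
    [0, 0.007, -0.008, 0.02, 0.0, 0, 1.0],
    [0, 0.008, -0.007, 0.02, 0.0, 0, 1.0],
    [0, 0.008, -0.007, 0.02, 0.0, 0, 1.0],
    [0, 0.008, -0.007, 0.02, 0.0, 0, 1.0],
    [0, 0.009, -0.006, 0.02, 0.0, 0, 1.0],
    [0, 0.009, -0.006, 0.02, 0, 0, 1.0],
    [0, 0.009, -0.005, 0.02, 0, 0, 1.0],
    [0, 0.009, -0.004, 0.02, 0, 0, 1.0]
  ]
}}

```text
time: 6.5
tcp_pos: [0.477, -0.142, 0.2128]
eef_rot: [0.604, 0.777, 0.14, 0.109]
ft_force: [-5.4, -2.3, 2.0]
width: 0.0003
grip_force: 2.6
```

```bash
python3 - <<'E'
from plan import *
s=sense();p=s['tcp_pos'];print(p,f@(p-O),s['joints'],s['ft_force'],np.degrees(np.arcsin(R.from_quat(s['eef_rot']).as_matrix()[2,2])))
ths=np.linspace(.7,1.5,15)
P=[lift(t,np.radians(65+20*(t-.7)/.8),-.002,.007)+(1,1.0) for t in ths]
print([np.round([f@(x[0]-O),x[0][2]],3) for x in P[::4]])
E
```

```text
[ 0.47703439 -0.14204949  0.21277485] -0.04751845030694169 [-0.51878428 -0.45458568  1.80601191  0.24497197  1.52942402 -0.74553575] [-5.36423966 -2.29195319  2.02030254] -69.56738518595775
[array([-0.053,  0.197]), array([-0.027,  0.225]), array([0.005, 0.247]), array([0.041, 0.261])]
```

```bash
python3 - <<'E'
from plan import *
ths=np.linspace(.85,1.55,16)[1:]
P=[lift(t,np.radians(70+14*(t-.85)/.7),-.002,.009)+(1,1.0) for t in ths]
print(np.round([f@(P[-1][0]-O),P[-1][0][2]],3)); rows(P)
E
```

```text
[0.068 0.263]
[[0.0, 0.019, -0.001, 0.02, 0.0, -0.0, 1.0], [0.0, 0.007, -0.003, 0.02, 0.0, -0.0, 1.0], [0.0, 0.007, -0.002, 0.02, 0.0, -0.0, 1.0], [0.0, 0.008, -0.003, 0.01, 0.0, -0.0, 1.0], [0.0, 0.007, -0.002, 0.02, 0.0, -0.0, 1.0], [0.0, 0.008, -0.002, 0.02, 0.0, -0.0, 1.0], [0.0, 0.007, -0.002, 0.01, 0.0, -0.0, 1.0], [0.0, 0.008, -0.002, 0.02, 0.0, -0.0, 1.0], [0.0, 0.008, -0.001, 0.01, 0.0, -0.0, 1.0], [0.0, 0.008, -0.001, 0.02, 0.0, -0.0, 1.0]]
[[0.001, 0.007, -0.001, 0.02, 0.0, -0.0, 1.0], [-0.0, 0.008, -0.001, 0.01, 0.0, -0.0, 1.0], [-0.0, 0.008, -0.0, 0.02, 0.0, -0.0, 1.0], [-0.0, 0.008, -0.0, 0.02, 0.0, -0.0, 1.0], [-0.0, 0.007, -0.0, 0.01, 0.0, -0.0, 1.0]]
```

Emit:
{"api": "send_rows", "payload": {
  "motion": [
    [0.0, 0.01, -0.003, 0.02, 0.0, 0, 1.0],
    [0.0, 0.01, -0.003, 0.02, 0.0, 0, 1.0],
    [0.0, 0.008, -0.002, 0.02, 0.0, 0, 1.0],
    [0.0, 0.008, -0.003, 0.01, 0.0, 0, 1.0],
    [0.0, 0.008, -0.002, 0.02, 0.0, 0, 1.0],
    [0.0, 0.008, -0.002, 0.02, 0.0, 0, 1.0],
    [0.0, 0.008, -0.002, 0.01, 0.0, 0, 1.0],
    [0.0, 0.008, -0.002, 0.02, 0.0, 0, 1.0],
    [0.0, 0.008, -0.001, 0.01, 0.0, 0, 1.0],
    [0.0, 0.008, -0.001, 0.02, 0.0, 0, 1.0]
  ]
}}

```text
time: 7.5
tcp_pos: [0.5497, -0.1231, 0.2548]
eef_rot: [0.611, 0.786, 0.075, 0.057]
ft_force: [-0.6, 0.5, 1.1]
width: 0.0005
grip_force: 0.0
```

Emit:
{"api": "send_rows", "payload": {
  "motion": [
    [0.0, 0.008, -0.001, 0.02, 0.0, 0, 1.0],
    [0.0, 0.008, -0.001, 0.01, 0.0, 0, 1.0],
    [0.0, 0.008, 0, 0.02, 0.0, 0, 1.0],
    [0.0, 0.008, 0, 0.02, 0.0, 0, 1.0],
    [0.0, 0.008, 0, 0.01, 0.0, 0, 1.0],
    [0.0, 0.006, 0, 0, 0.0, 0, 1.0],
    [0, 0, 0, 0, 0, 0, 1.0],
    [0, 0, 0, 0, 0, 0, 1.0],
    [0, -0.01, 0, 0, 0, 0, 1.0],
    [0, -0.01, 0, 0, 0, 0, 1.0]
  ]
}}

```text
time: 8.5
tcp_pos: [0.5723, -0.1176, 0.2607]
eef_rot: [0.613, 0.788, 0.043, 0.032]
ft_force: [0.2, -0.8, -0.1]
width: -0.0003
grip_force: 0.0
```

```bash
python3 snap.py g scene side wrist; python3 - <<'E'
from plan import *
s=sense();p=s['tcp_pos'];print(p,f@(p-O),s['joints'],s['ft_force'])
b=cv2.imread('pics/g_wrist.png'); c=cv2.imread('pics/g_side.png')[100:250,240:420]; a=cv2.imread('pics/g_scene.png')[130:310,250:460]
cv2.imwrite('pics/g2.png',np.vstack([np.hstack([cv2.resize(b,(400,300)),cv2.resize(c,(360,300))]),cv2.copyMakeBorder(cv2.resize(a,(350,300)),0,0,0,410,0)]))
E
```

```text
[ 0.57241986 -0.11773459  0.26132554] 0.0509167300521498 [-0.29289263 -0.03224778  1.33140078  0.05773593  1.74995507 -0.52800433] [-0.40541936  0.25661921 -0.38580323]
```

View pics/g2.png

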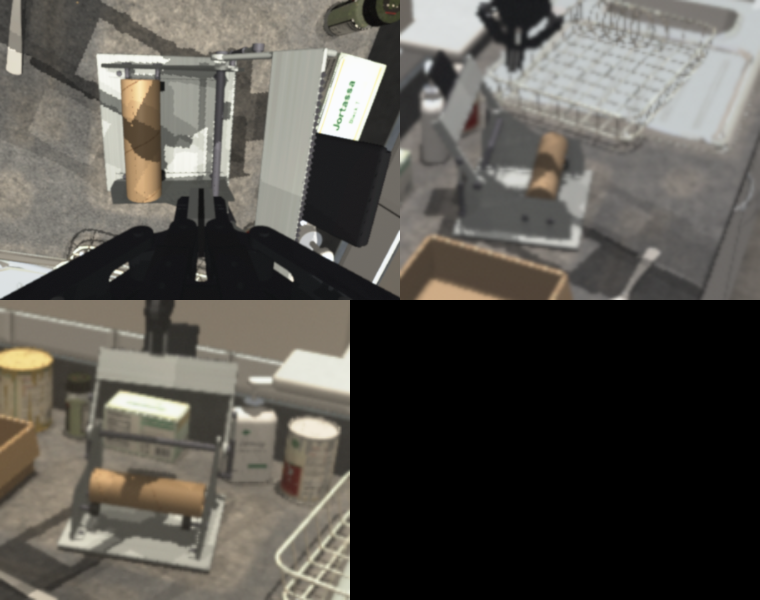

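The tear bar stands open by itself and the core still lies in the cradle: wrist view (142,140), side (547,165), scene (148,492). Next I'll locate the core by its brown colour.

```bash
python3 - <<'E'
from plan import *; import pickle
I=pickle.load(open('pics/g.pkl','rb'))
for n,roi in (('wrist',(100,290,150,250)),('scene',(400-2,450,290,380)),('side',(160,205,290,330))):
    im=I[n]; h=cv2.cvtColor(im['color'],cv2.COLOR_RGB2HSV)
    m=((h[...,0]<22)&(h[...,0]>5)&(h[...,1]>85)).astype(np.uint8)
    if n=='scene': m[:,:285]=0; m[:220]=0; m[280:]=0; m[:,390:]=0
    if n=='side': m[:,290-0:]=m[:,290:]; m[:, :285]=0; m[:150]=0; m[218:]=0; m[:,350:]=0
    if n=='wrist': m[300:]=0; m[:,250:]=0; m[:,:140]=0
    m=cv2.morphologyEx(m,cv2.MORPH_CLOSE,np.ones((5,5)))
    c=max(cv2.findContours(m,0,2)[0],key=cv2.contourArea); (c0,wh,a)=cv2.minAreaRect(c)
    p=onz(im,*c0,.07); bx=cv2.boxPoints((c0,wh,a)); e=sorted([(np.linalg.norm(bx[i]-bx[(i+1)%4]),i) for i in range(4)])[:2]
    E=[onz(im,*((bx[i]+bx[(i+1)%4])/2),.07) for _,i in e]; v=E[0]-E[1]
    print(n,c0,wh,np.round(p,4),'disp',f@(p-O),l@(p-O),'len',np.linalg.norm(v),'yaw',np.degrees(np.arctan2(v[1],v[0])))
E
```

```text
wrist (198.24974060058594, 196.85772705078125) (172.44876098632812, 54.09041213989258) [ 0.5196 -0.1356  0.07  ] disp -0.004675629212959259 -0.0045339096817024575 len 0.1615917495655963 yaw 101.31345100881488
scene (337.6338195800781, 244.92584228515625) (69.47713470458984, 20.559558868408203) [ 0.5227 -0.1358  0.07  ] disp -0.001690181190829432 -0.005503434090070305 len 0.15589484539101656 yaw 101.90397307313457
side (316.0, 174.5) (13.0, 10.0) [ 0.5326 -0.1888  0.07  ] disp -0.005427273605025195 -0.05933379711309422 len 0.07436179012330568 yaw -69.41826954012001
```

```bash
python3 - <<'E'
from plan import *
hd=np.array([np.cos(np.radians(13)),np.sin(np.radians(13)),0]); q=rot(np.pi/2,hd)
C=np.array([.521,-.1355,0])
rows([(C+[0,0,.17],q,10,0.0),(C+[0,0,.066],q,7,0.0)])
E
```

```text
[[-0.0, -0.006, 0.008, 0.01, -0.0, 0.0, 0.0], [-0.001, -0.006, 0.009, 0.01, -0.0, 0.0, 0.0], [-0.0, -0.006, 0.009, 0.01, -0.0, 0.0, 0.0], [-0.001, -0.006, 0.009, 0.01, -0.0, 0.0, 0.0], [-0.0, -0.006, 0.009, 0.01, -0.0, 0.0, 0.0], [-0.001, -0.006, 0.009, 0.01, -0.0, 0.0, 0.0], [-0.0, -0.006, 0.009, 0.01, -0.0, 0.01, 0.0], [-0.001, -0.006, 0.009, 0.01, -0.0, 0.0, 0.0], [-0.0, -0.006, 0.008, 0.01, -0.0, 0.01, 0.0], [-0.001, -0.006, 0.009, 0.02, -0.0, 0.0, 0.0]]
[[-0.0, 0.0, 0.015, -0.0, -0.0, 0.0, 0.0], [-0.0, 0.0, 0.015, -0.0, -0.0, 0.0, 0.0], [-0.0, 0.0, 0.015, -0.0, -0.0, 0.0, 0.0], [-0.0, 0.0, 0.015, -0.0, -0.0, 0.0, 0.0], [-0.0, 0.0, 0.015, -0.0, -0.0, 0.0, 0.0], [-0.0, 0.0, 0.014, -0.0, -0.0, 0.0, 0.0], [-0.0, 0.0, 0.015, -0.0, -0.0, 0.0, 0.0]]
```

Emit:
{"api": "send_rows", "payload": {
  "motion": [
    [0, -0.006, 0.008, 0.01, 0, 0.0, 0.0],
    [-0.001, -0.006, 0.009, 0.01, 0, 0.0, 0.0],
    [0, -0.006, 0.009, 0.01, 0, 0.0, 0.0],
    [-0.001, -0.006, 0.009, 0.01, 0, 0.0, 0.0],
    [0, -0.006, 0.009, 0.01, 0, 0.0, 0.0],
    [-0.001, -0.006, 0.009, 0.01, 0, 0.0, 0.0],
    [0, -0.006, 0.009, 0.01, 0, 0.01, 0.0],
    [-0.001, -0.006, 0.009, 0.01, 0, 0.0, 0.0],
    [0, -0.006, 0.008, 0.01, 0, 0.01, 0.0],
    [-0.001, -0.006, 0.009, 0.02, 0, 0.0, 0.0]
  ]
}}

```text
time: 9.65
tcp_pos: [0.5211, -0.1354, 0.1688]
eef_rot: [0.622, 0.783, -0.001, -0.002]
ft_force: [-0.1, -0.5, 0.3]
width: 0.0859
grip_force: 0.0
```

```bash
python3 snap.py k wrist; python3 - <<'E'
from plan import *; import pickle
s=sense(); print(s['tcp_pos'],s['width'],R.from_quat(s['eef_rot']).as_matrix()[:,1:])
hd=np.array([np.cos(np.radians(13)),np.sin(np.radians(13)),0]); q=rot(np.pi/2,hd)
C=np.array([.521,-.1355,0]); rows([(C+[0,0,.066],q,8,0.0)])
im=pickle.load(open('pics/k.pkl','rb'))['wrist']; v=im['color'].copy()
for y in (-.075,.075):
    p=C+[0,0,.07]+np.cross(up,hd)*y; print(proj(im,p)); cv2.circle(v,tuple(int(t) for t in proj(im,p)),4,(255,0,0),2)
cv2.imwrite('pics/k2.png',v[...,::-1])
E
```

```text
[ 0.52021708 -0.1354125   0.16687383] 0.08543663026019542 [[ 0.97391264 -0.00790993]
 [ 0.22680607  0.00181707]
 [-0.0072917  -0.99996707]]
[[-0.0, 0.0, 0.013, -0.0, -0.0, 0.0, 0.0], [-0.0, 0.0, 0.013, -0.0, -0.0, 0.0, 0.0], [-0.0, 0.0, 0.012, -0.0, -0.0, 0.0, 0.0], [-0.0, 0.0, 0.013, -0.0, -0.0, 0.0, 0.0], [-0.0, 0.0, 0.012, -0.0, -0.0, 0.0, 0.0], [-0.0, 0.0, 0.013, -0.0, -0.0, 0.0, 0.0], [-0.0, 0.001, 0.012, -0.0, -0.0, 0.0, 0.0], [-0.001, 0.0, 0.013, -0.01, -0.0, 0.0, 0.0]]
[281.56805517 319.54759948]
[282.22551192 105.81588827]
```

View pics/k2.png

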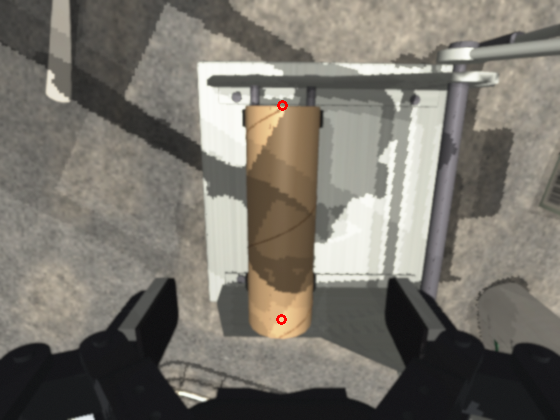

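The predicted axis ends at (282,106) and (282,320) fall on the core, which lies midway between the open fingers. I'll descend and grip.

Emit:
{"api": "send_rows", "payload": {
  "motion": [
    [0, 0, 0.013, 0, 0, 0, 0],
    [0, 0, 0.013, 0, 0, 0, 0],
    [0, 0, 0.013, 0, 0, 0, 0],
    [0, 0, 0.013, 0, 0, 0, 0],
    [0, 0, 0.012, 0, 0, 0, 0],
    [0, 0.001, 0.013, -0.01, 0, 0, 0],
    [0, 0, 0.012, 0, 0, 0, 0],
    [0, 0, 0.012, 0, 0, 0, 0],
    [0, 0, 0, 0, 0, 0, 0],
    [0, 0, 0, 0, 0, 0, 0.3]
  ],
  "grip_force": 25
}}

```text
time: 10.7
tcp_pos: [0.5225, -0.1347, 0.0681]
eef_rot: [0.622, 0.783, 0.004, 0.001]
ft_force: [0.9, 0.0, 0.9]
width: 0.0731
grip_force: 0.0
```

Emit:
{"api": "send_rows", "payload": {
  "motion": [
    [0, 0, 0, 0, 0, 0, 0.5],
    [0, 0, 0, 0, 0, 0, 0.6],
    [0, 0, 0, 0, 0, 0, 0.7],
    [0, 0, 0, 0, 0, 0, 0.8],
    [0, 0, 0, 0, 0, 0, 0.8],
    [0, 0, 0, 0, 0, 0, 0.8],
    [0, 0, -0.005, 0, 0, 0, 0.8],
    [0, 0, -0.01, 0, 0, 0, 0.8],
    [0, 0, -0.015, 0, 0, 0, 0.8],
    [0, 0, -0.015, 0, 0, 0, 0.8]
  ]
}}

```text
time: 11.7
tcp_pos: [0.5226, -0.1349, 0.1151]
eef_rot: [0.622, 0.783, 0.004, 0.002]
ft_force: [0.9, -0.3, -1.0]
width: 0.0451
grip_force: 25.7
```

```bash
python3 - <<'E'
from plan import *
s=sense(); p=s['tcp_pos']; print(p,s['width'],s['grip_force'],s['ft_force'])
K0=np.array([.508,.1605,0]); h0=np.array([np.cos(np.radians(13)),np.sin(np.radians(13)),0])
ha=lambda d:rot(np.pi/2,np.array([np.cos(np.radians(d)),np.sin(np.radians(d)),0]))
rows([(p+[-.01,0,.12],ha(13),6,.8),(np.array([.505,.0,.23]),ha(50),7,.8),(K0+[0,0,.22],ha(90),7,.8)])
E
```

```text
[ 0.5226174  -0.13489604  0.1150592 ] 0.045072320403333685 25.683120489120483 [ 0.86322609 -0.34067021 -0.96928707]
[[0.0, -0.001, -0.02, 0.0, -0.0, 0.0, 0.8], [0.001, -0.002, -0.02, 0.0, -0.0, 0.0, 0.8], [0.0, -0.001, -0.02, 0.0, -0.0, 0.0, 0.8], [0.001, -0.002, -0.02, 0.0, -0.0, 0.0, 0.8], [0.0, -0.001, -0.02, 0.0, -0.0, 0.0, 0.8], [0.001, -0.002, -0.02, 0.01, -0.0, 0.0, 0.8], [0.019, 0.003, 0.001, -0.0, -0.0, -0.09, 0.8], [0.019, 0.005, 0.001, -0.0, -0.0, -0.09, 0.8], [0.018, 0.007, 0.001, -0.0, -0.0, -0.09, 0.8], [0.017, 0.008, 0.001, -0.0, -0.0, -0.09, 0.8]]
[[0.016, 0.01, 0.0, -0.0, -0.0, -0.09, 0.8], [0.016, 0.011, 0.001, -0.0, -0.0, -0.1, 0.8], [0.014, 0.013, 0.0, -0.0, -0.0, -0.09, 0.8], [0.015, 0.018, 0.001, 0.0, -0.0, -0.1, 0.8], [0.013, 0.019, 0.002, 0.0, -0.0, -0.1, 0.8], [0.011, 0.02, 0.001, 0.0, -0.0, -0.1, 0.8], [0.008, 0.021, 0.002, 0.0, -0.0, -0.1, 0.8], [0.006, 0.022, 0.001, 0.0, -0.0, -0.1, 0.8], [0.004, 0.023, 0.002, 0.0, -0.0, -0.1, 0.8], [0.002, 0.023, 0.001, 0.0, -0.0, -0.1, 0.8]]
```

Emit:
{"api": "send_rows", "payload": {
  "motion": [
    [0.0, -0.001, -0.02, 0.0, 0, 0.0, 0.8],
    [0.001, -0.002, -0.02, 0.0, 0, 0.0, 0.8],
    [0.0, -0.001, -0.02, 0.0, 0, 0.0, 0.8],
    [0.001, -0.002, -0.02, 0.0, 0, 0.0, 0.8],
    [0.0, -0.001, -0.02, 0.0, 0, 0.0, 0.8],
    [0.001, -0.002, -0.02, 0.01, 0, 0.0, 0.8],
    [0.019, 0.003, 0.001, 0, 0, -0.09, 0.8],
    [0.019, 0.005, 0.001, 0, 0, -0.09, 0.8],
    [0.018, 0.007, 0.001, 0, 0, -0.09, 0.8],
    [0.017, 0.008, 0.001, 0, 0, -0.09, 0.8]
  ]
}}

```text
time: 12.7
tcp_pos: [0.5077, -0.0569, 0.2311]
eef_rot: [0.47, 0.883, 0.0, -0.001]
ft_force: [0.8, -0.1, -0.4]
width: 0.0453
grip_force: 25.8
```

Emit:
{"api": "send_rows", "payload": {
  "motion": [
    [0.016, 0.01, 0.0, 0, 0, -0.09, 0.8],
    [0.016, 0.011, 0.001, 0, 0, -0.1, 0.8],
    [0.014, 0.013, 0.0, 0, 0, -0.09, 0.8],
    [0.015, 0.018, 0.001, 0.0, 0, -0.1, 0.8],
    [0.013, 0.019, 0.002, 0.0, 0, -0.1, 0.8],
    [0.011, 0.02, 0.001, 0.0, 0, -0.1, 0.8],
    [0.008, 0.021, 0.002, 0.0, 0, -0.1, 0.8],
    [0.006, 0.022, 0.001, 0.0, 0, -0.1, 0.8],
    [0.004, 0.023, 0.002, 0.0, 0, -0.1, 0.8],
    [0.002, 0.023, 0.001, 0.0, 0, -0.1, 0.8]
  ]
}}

```text
time: 13.7
tcp_pos: [0.5079, 0.1617, 0.2203]
eef_rot: [-0.001, 1.0, 0.001, -0.001]
ft_force: [0.3, 0.4, -1.1]
width: 0.0454
grip_force: 25.7
```

```bash
python3 snap.py m side wrist; python3 - <<'E'
from plan import *; import pickle
s=sense(); p=s['tcp_pos']; print(p,s['width'],s['grip_force'],s['joints'],R.from_quat(s['eef_rot']).as_matrix()[:,1:])
I=pickle.load(open('pics/m.pkl','rb')); v=I['wrist']['color'].copy()
for n in 'wrist','side':
  for x in (-.104,.104):
    for y in (-.071,.071):
        u=proj(I[n],[.508+x,.1605+y,.08])
        w=I[n]['color']; cv2.circle(w,tuple(int(t) for t in u),2,(255,0,0),-1)
cv2.imwrite('pics/m2.png',np.hstack([cv2.resize(I['wrist']['color'],(400,300)),cv2.resize(I['side']['color'][150:300,200:400],(400,300))])[...,::-1])
E
```

```text
[0.50759571 0.16304302 0.21995331] 0.04551052573814274 25.781812369823456 [ 0.24477176 -0.09182413  1.45832752  0.00367388  1.7763188  -1.32877473] [[-0.00349441 -0.00206576]
 [ 0.99998878  0.00319106]
 [ 0.00319827 -0.99999277]]
```

View pics/m2.png

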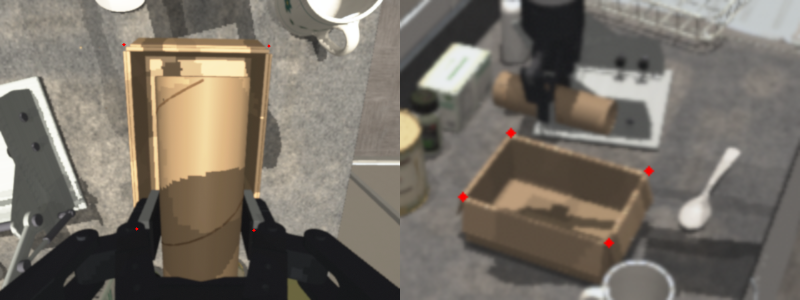

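The carton corners I predicted, (124,44) and (269,45) in the wrist view, match its rim. The core hangs level over it, aligned with its long side. I'll lower it.

Emit:
{"api": "send_rows", "payload": {
  "motion": [
    [0, -0.001, 0.02, 0, 0, 0, 0.8],
    [0, -0.001, 0.025, 0, 0, 0, 0.8],
    [0, 0, 0.025, 0, 0, 0, 0.8],
    [0, 0, 0.025, 0, 0, 0, 0.8],
    [0, 0, 0.025, 0, 0, 0, 0.8],
    [0, 0, 0.02, 0, 0, 0, 0.8],
    [0, 0, 0.02, 0, 0, 0, 0.8],
    [0, 0, 0.015, 0, 0, 0, 0.8],
    [0, 0, 0.01, 0, 0, 0, 0.8],
    [0, 0, 0.004, 0, 0, 0, 0.8]
  ]
}}

```text
time: 14.8
tcp_pos: [0.507, 0.1587, 0.0292]
eef_rot: [0.001, 1.0, 0.001, -0.002]
ft_force: [-0.1, 0.4, -0.3]
width: 0.0452
grip_force: 25.8
```

Emit:
{"api": "send_rows", "payload": {
  "motion": [
    [0, 0, 0.002, 0, 0, 0, 0.8],
    [0, 0, 0.001, 0, 0, 0, 0.8],
    [0, 0, 0.001, 0, 0, 0, 0.8],
    [0, 0, 0, 0, 0, 0, 0.8],
    [0, 0, 0, 0, 0, 0, 0.4],
    [0, 0, 0, 0, 0, 0, 0.35],
    [0, 0, 0, 0, 0, 0, 0.3],
    [0, 0, 0, 0, 0, 0, 0.25],
    [0, 0, 0, 0, 0, 0, 0.2],
    [0, 0, 0, 0, 0, 0, 0.2]
  ]
}}

```text
time: 15.8
tcp_pos: [0.5068, 0.1607, 0.0257]
eef_rot: [0.001, 1.0, 0.002, -0.002]
ft_force: [-0.8, 6.5, -1.2]
width: 0.0682
grip_force: 0.0
```

Emit:
{"api": "send_rows", "payload": {
  "motion": [
    [0, 0.002, 0, 0, 0, 0, 0.25],
    [0, 0.001, 0, 0, 0, 0, 0.25],
    [0, 0, -0.005, 0, 0, 0, 0.25],
    [0, 0, -0.01, 0, 0, 0, 0.25],
    [0, 0, -0.015, 0, 0, 0, 0.25],
    [0, 0, -0.02, 0, 0, 0, 0.25],
    [0, 0, -0.03, 0, 0, 0, 0.25],
    [0, 0, -0.03, 0, 0, 0, 0.25],
    [0, 0, -0.03, 0, 0, 0, 0.25],
    [0, 0, -0.03, 0, 0, 0, 0.25]
  ]
}}

```text
time: 16.8
tcp_pos: [0.5077, 0.1615, 0.1989]
eef_rot: [0.001, 1.0, 0.001, -0.001]
ft_force: [0.3, 0.3, 1.0]
width: 0.0638
grip_force: 0.0
```

Emit:
{"api": "send_rows", "payload": {
  "motion": [
    [0, 0, -0.03, 0, 0, 0, 0.25],
    [0, 0, -0.02, 0, 0, 0, 0.25],
    [0, 0, 0, 0, 0, 0, 0.25],
    [0, 0, 0, 0, 0, 0, 0.25],
    [0, 0, 0, 0, 0, 0, 0.25],
    [0, 0, 0, 0, 0, 0, 0.25],
    [0, 0, 0, 0, 0, 0, 0.25],
    [0, 0, 0, 0, 0, 0, 0.25],
    [0, 0, 0, 0, 0, 0, 0.25],
    [0, 0, 0, 0, 0, 0, 0.25]
  ]
}}

```text
time: 17.8
tcp_pos: [0.5078, 0.1616, 0.2456]
eef_rot: [0.001, 1.0, 0.001, -0.002]
ft_force: [-0.2, 0.0, -0.7]
width: 0.0639
grip_force: 0.0
```

```bash
python3 snap.py n side wrist; python3 - <<'E'
from plan import *
print(sense()['ft_force'])
b=cv2.imread('pics/n_wrist.png'); c=cv2.imread('pics/n_side.png')[80:305,200:400]
cv2.imwrite('pics/n2.png',np.hstack([cv2.resize(b,(400,300)),cv2.resize(c,(300,338))[:300]]))
E
```

```text
[-0.91660175  0.1810274   0.34202083]
```

View pics/n2.png

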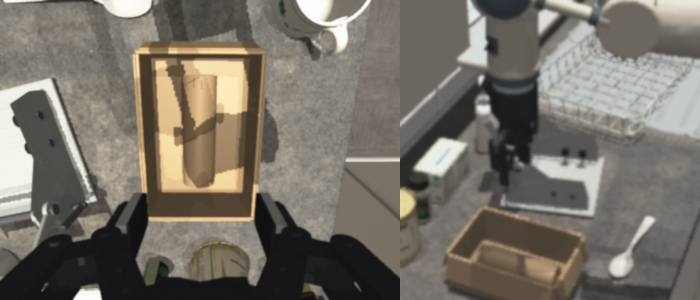

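The core lies flat on the carton floor, at wrist (200,130) and side (515,260). Nothing is being touched.

```bash
python3 -c "from cell import job_done; print(job_done())"
```

```text
the job is handed in; nothing more can be done
None
```

I lifted the tear bar open by its lip and let go. I then laid the core flat on the carton floor, with nothing touching the mug, spice jar or tea box, and handed the job in at about 18 s. I didn't re-check the bar in a picture after moving the core, and the hand-in gave no verdict.

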